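# Take the siphon caps out of a washer's soap dispenser and start the rinse

## Robot

A 6-joint arm with a two-finger parallel gripper is mounted at the origin on the work surface. World frame = base frame: x ahead of the robot, y to its left, z up, the work surface at z = 0. Lengths are in m, angles in degrees, forces in N, time in s.
With the tool pointing down it reaches from about 0.375 to 0.9 m from the base axis. Payload 3.1 kg.
Tool frame: the origin (TCP) lies midway between the tips of the shut fingers; the grasp point (between the pads) lies 19 mm behind it; z points along the fingers, y is the line along which they close (so a half turn about z gives the same grasp; the last joint's range is limited). The gripper opens to 87 mm and grips with 3 to 60 N. Pads are 19 mm wide; open, the fingers measure 117 mm over their backs; the gripper's body (75 mm by 190 mm) begins 51 mm behind the grasp point.
Start: joints at [-78.868, 30.224, 82.088, -0, 67.689, -10.227], TCP at [0.228, -0.582, 0.223] pointing down, gripper open.
Joint ranges: [-176.69, 176.69], [-43.24, 126.21], [12.49, 139.97], [-82, 262], [0, 151.66], [-163.58, 163.58]. Speed limits (degrees/s): [159.86, 159.86, 180, 180, 180, 180].

## Interface

Orientations are given as a 3x3 rotation matrix whose columns are the frame's x, y, z axes.
In Python, from rig import bot gives the robot as it stands.
- The arm moves only by the shell command python3 steer.py 'ROWS'. ROWS is rows parted by semicolons, their numbers by spaces, 1 to 20 of them, each of 7 numbers: dx, dy, dz in m, then a rotation vector rx, ry, rz in degrees, then the opening from 0.0 (shut) to 1.0 (fully open); each row is the pose to reach, as a shift and turn from the pose commanded when the command began, along the tool's axes at that moment; what a row does not reach only later rows make up. A row lasts 1/10 s, in which the tool goes at most 0.05 m and 8.59 degrees, less where a joint would pass 70% of its speed; a pose out of reach is approached as far as the arm can. The fingers move at their own pace and stop on an object; the grip force is fixed at half the most. Time passes only in rows, so rows that do not move let the fingers close. It prints the time, the measured TCP pose, the force, the opening and the grip force at its end.
- bot.read_state(): the state, without advancing time (a new reading comes with each control period).
- bot.capture(name): name is "scene" or "side" or "wrist"; returns a dict with "color" (384x512x3 uint8, red, green, blue), "K" (3x3 intrinsics, pixels), "view" (4x4, takes a point from world to camera coordinates); the wrist camera has in their place "mount" (4x4, takes a point from camera to tool coordinates, whose origin is the TCP and whose axes are the flange's). Camera axes: x right, y up, looking along -z (the intrinsics and any distortion apply to the point x, -y, -z); pixel columns grow to the right and rows downward; lengths in m; the calibration is good to about 2 mm. A picture is of the moment at which its call begins: read the wrist's pose just before it. There is no depth.
- bot.hand_in(): hands the job in; it is judged then, once.
The state is a dict: "time_s": time; "joint_positions": joint angles; "qvel": joint speeds; "tau": joint torques, N m; "position": TCP position; "tcp_rot": TCP orientation; "force": force on the tool from outside, world axes, zero at the start; "moment": the same for the moment, N m; "opening": opening from 0.0 (shut) to 1.0 (fully open); "grasp_force": force on a finger pad.
Only numpy, scipy, OpenCV 4.12 (cv2) and the standard library are available. Lean on these libraries where they do the work, as an engineer would, in place of code of your own. Each camera call takes 0.05 s, during which the arm holds its last target. There are 200 camera calls.

## Task

Take the sprung tongs from their yellow holder and use them to lift every blue siphon cap out of the soap dispenser's deep compartments into the white wash-up tray; handle the caps with the tongs only, not with the gripper. Once all the caps are in the tray, shut the dispenser's lid and then turn the dial so that its white pointer is on the blue rinse mark. Leave the tongs standing upright in their holder, and leave the softener bottle, the soap carton and the token cup alone.

Things in the scene. Friction and masses are not known exactly. Their poses are not given: they have to be found in the camera images.
- dispenser: Steel soap dispenser fixed to the counter, 80 (its x) x 300 (y) x 110 mm high. Origin: centre of underside. Its +y part (y -54 to 150) has four open compartments in a row, centres at x 0, y -27, 23, 73, 123 mm, each 72 (x) x 46 (y) mm inside, walls 4, floor 12 mm above the underside. Its -y part is a flat deck level with the rims, with the dial at x 0, y -102 mm.
- cap1: Blue siphon cap (2 to 4 are present): a closed round metal cap, 18 mm across, 36 mm tall, 45 g. It starts standing loose on the floor of a compartment, in its middle (within 3 mm), over the drain hole. Origin: centre of its lower end; z along its axis to its upper end.
- cap2: Blue siphon cap (2 to 4 are present): a closed round metal cap, 18 mm across, 36 mm tall, 45 g. It starts standing loose on the floor of a compartment, in its middle (within 3 mm), over the drain hole. Origin: centre of its lower end; z along its axis to its upper end.
- cap3: Blue siphon cap (2 to 4 are present): a closed round metal cap, 18 mm across, 36 mm tall, 45 g. It starts standing loose on the floor of a compartment, in its middle (within 3 mm), over the drain hole. Origin: centre of its lower end; z along its axis to its upper end.
- cap4: Blue siphon cap (2 to 4 are present): a closed round metal cap, 18 mm across, 36 mm tall, 45 g. It starts standing loose on the floor of a compartment, in its middle (within 3 mm), over the drain hole. Origin: centre of its lower end; z along its axis to its upper end.
- tongs: Spring tongs standing tips down in the holder, 182 mm long, about 0.24 kg. Origin: midway between the tips, at their lower ends; z up along the tongs, y the line along which they close. Two parallel steel arms, free 43 mm over their outsides; on the inside of each tip a V-shaped face, 17 mm wide (x), 30 mm high, cradles a round part; both arms have moved in 8 mm when they hold an upright cap.
- tongs_grip (a point): Where to pinch the tongs across their y: on the red rubber grip pads, 142 mm above the tips. Pads: 20 mm wide (x), 118 to 162 mm above the tips (the head above them is 43 mm wide and ends at 182 mm), 56 mm over their outsides when free, 40 mm with a cap held. Held at 45 to 48 mm the tongs sit firmly and let a cap go; wider than about 52 mm they may slip.
- jaw_l (a joint): inward travel of the tongs' +y arm, equal to that of its pad: 0 free, 0.0088 m at most (a stop); its spring pushes it outward with 2 N per mm of travel; a squeeze of 30 to 60 N on the pads holds a cap well
- jaw_r (a joint): inward travel of the tongs' -y arm, likewise
- holder: Yellow upright holder for the tongs on a black base plate (90 x 110 x 6 mm), fixed. Origin: centre of its underside. Open at the top, 26 (x) x 50 mm (y) inside, walls 4 mm, floor 6 mm and rim 86 mm above the underside. The tongs stand in it with their tips on its floor and their y along its y.
- tray: White open plastic wash-up tray, 160 mm (x) by 130 mm (y), 45 mm high, walls and floor 4 mm, 0.45 kg, loose on the counter. Origin: centre of its underside.
- lid (a joint): The dispenser's white lid, a hinged plate 82 mm (hinge to free edge) x 204 x 4 mm over the four compartments; 0 shut, grows as it opens. It starts wide open, leaning back beyond the dispenser's +x side at about 1.95 rad; pushed from behind (towards the dispenser's -x) past upright (1.57) it sinks shut by itself in a few seconds. Needs hardly any force.
- lid_hinge (a point): middle of the lid's hinge line, which runs along the dispenser's y at its +x upper edge (dispenser x = 41 mm, y = 48 mm, z = 110 mm)
- lid_edge (a point): middle of the lid's free edge, 82 mm from the hinge
- dial (a joint): angle of the programme dial, growing as it turns clockwise seen from above, 0 to 6.28 rad, stays where it is left. At 0 its white pointer looks to the dispenser's -x; at 1.57 to its +y. The blue rinse mark is at 2.80; it starts between 0.2 and 1.2
- dial_grip (a point): centre of the dial's grip, on the dial's axis 37 mm above the deck. The grip is an upright black bar 34 mm long, 14 mm thick, lying along the pointer, its top 44 mm above the deck; the round skirt below it is 36 mm across and ends 14 mm above the deck. The white pointer is a stripe on top of the bar's one end
- rinse_mark (a point): the blue rinse mark on the deck, 35 mm from the dial's axis; a broad blue bar among thin black ticks and one thin red tick (at 0)
- softener: Blue softener bottle with white cap, 68 mm across, 190 mm tall, loose; leave it alone. Origin: centre of its underside.
- carton: Yellow soap carton, 60 by 110 mm, 160 mm tall, loose; leave it alone. Origin: centre of its underside.
- token_cup: Green cup for laundry tokens, 72 mm across, 80 mm tall, loose; leave it alone. Origin: centre of its underside.

How it is judged:
By the outcome, as a careful person would: the job done as asked, in the order asked, and still so for the second after the job is handed in, with the robot touching nothing.
Of cap1, cap2, cap3, cap4 only 2 to 4 are there at a start; the rules pass over those that are not, and their reading is None.
At some moment in a run one of tray may be knocked a few centimetres aside while the robot is not near it.
It also fails if it takes over 210 s, if anything falls off the work surface, if the arm or the gripper's body presses on something with over 40 N, if the wrist force passes 120 N, or if a joint passes its speed limit or range.

## Working session

There is one attempt and no reset: what is moved stays moved. The work goes in short steps, Python scripts to look and compute and a shell command to move; the robot and the scene stay as the last step left them, time stands still between calls to the robot, and variables do not carry over. Pictures are saved under pics/ and viewed, at most 14 in all, crops included, and the job is handed in when it is done.

```bash
ls; mkdir -p pics; cat > h.py <<'E'
import numpy as np, cv2
from rig import bot
def snap(name,fn=None):
    s=bot.read_state(); c=bot.capture(name); im=c["color"]
    if name=="wrist":
        T=np.eye(4);T[:3,:3]=s["tcp_rot"];T[:3,3]=s["position"]
        V=np.linalg.inv(T@np.array(c["mount"]))
    else: V=np.array(c["view"])
    d=dict(im=im,K=np.array(c["K"]),V=V,keys=[k for k in c])
    if fn: cv2.imwrite("pics/"+fn+".png",im[:,:,::-1]); np.savez("pics/"+fn+".npz",im=im,K=d["K"],V=V)
    return d
def load(fn):
    z=np.load("pics/"+fn+".npz"); return dict(im=z["im"],K=z["K"],V=z["V"])
def ray(d,u,v):
    p=np.linalg.inv(d["K"])@np.array([u,v,1.]); p=np.array([p[0],-p[1],-p[2]])
    R=d["V"][:3,:3]; o=-R.T@d["V"][:3,3]; w=R.T@p; return o,w/np.linalg.norm(w)
def plane(d,u,v,z):
    o,w=ray(d,u,v); return o+w*(z-o[2])/w[2]
def proj(d,P):
    p=d["V"][:3,:3]@np.array(P)+d["V"][:3,3]; q=d["K"]@np.array([p[0],-p[1],-p[2]]); return q[:2]/q[2]
def tri(rays):
    A=np.zeros((3,3));b=np.zeros(3)
    for o,w in rays:
        M=np.eye(3)-np.outer(w,w);A+=M;b+=M@o
    P=np.linalg.solve(A,b); return P,[np.linalg.norm((np.eye(3)-np.outer(w,w))@(P-o)) for o,w in rays]
def blobs(d,lo,hi,mn=30):
    hsv=cv2.cvtColor(np.ascontiguousarray(d["im"]),cv2.COLOR_RGB2HSV)
    m=cv2.inRange(hsv,np.array(lo),np.array(hi))
    n,l,st,c=cv2.connectedComponentsWithStats(m)
    return m,[(tuple(np.round(c[i],1)),tuple(st[i])) for i in range(1,n) if st[i][4]>=mn]
E
python3 - <<'E'
from h import *
for n in["scene","side","wrist"]:
    d=snap(n,n+"0"); print(n,d["keys"],np.round(d["K"],1).tolist(),np.round(d["V"],3).tolist())
s=bot.read_state();print(s)
ims=[cv2.imread(f"pics/{n}0.png") for n in("scene","side")]
E
```

```text
pics
rig.py
steer.py
scene ['color', 'K', 'view'] [[468.3, 0.0, 260.2], [0.0, 468.3, 190.4], [0.0, 0.0, 1.0]] [[-0.823, 0.567, -0.018, 0.472], [-0.407, -0.568, 0.715, 0.144], [0.395, 0.597, 0.698, -1.495], [0.0, 0.0, 0.0, 1.0]]
side ['color', 'K', 'view'] [[366.4, 0.0, 254.4], [0.0, 366.4, 189.7], [0.0, 0.0, 1.0]] [[-0.983, -0.184, 0.011, 0.567], [0.145, -0.733, 0.665, -0.138], [-0.114, 0.655, 0.747, -1.035], [0.0, 0.0, 0.0, 1.0]]
wrist ['color', 'K', 'mount'] [[300.3, 0.0, 257.6], [0.0, 300.3, 191.3], [0.0, 0.0, 1.0]] [[0.364, -0.931, -0.001, -0.625], [0.89, 0.348, -0.294, 0.036], [0.274, 0.106, 0.956, -0.391], [0.0, 0.0, 0.0, 1.0]]
{'time_s': 0.15, 'joint_positions': array([-7.88677770e+01,  3.02672702e+01,  8.21361253e+01, -6.70026733e-04,
        6.76892003e+01, -1.02273486e+01]), 'qvel': array([ 0.02663181, -0.15961345, -0.25620566, -0.02301334,  0.03499941,
        0.04382747]), 'tau': array([ 4.16325638e-04, -4.40430379e+01, -1.76841688e+01,  6.33429992e-02,
        5.52543718e-02, -9.00798318e-05]), 'position': array([ 0.22755747, -0.58153461,  0.22180951]), 'tcp_rot': array([[ 9.31311469e-01,  3.64223617e-01, -3.22641844e-04],
       [ 3.64223656e-01, -9.31310164e-01,  1.58360350e-03],
       [ 2.76306168e-04, -1.59234190e-03, -9.99998694e-01]]), 'force': array([-0.25751363,  0.0075303 , -0.61053568]), 'moment': array([-0.01126578, -0.02754128,  0.00820334]), 'grasp_force': 0.0, 'opening': 1.001589687434406}
```

View pics/scene0.png

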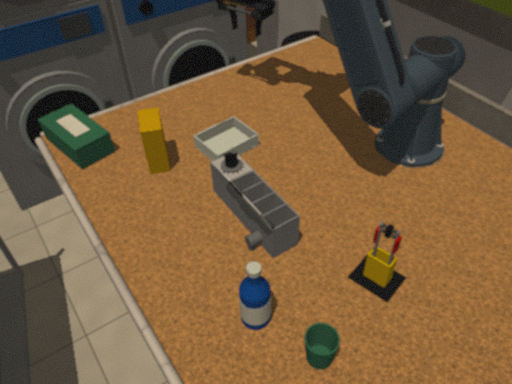

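View pics/side0.png

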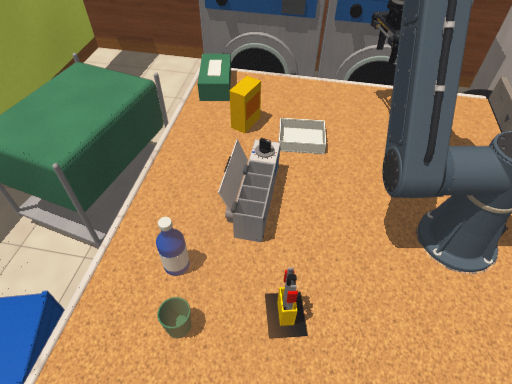

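View pics/wrist0.png

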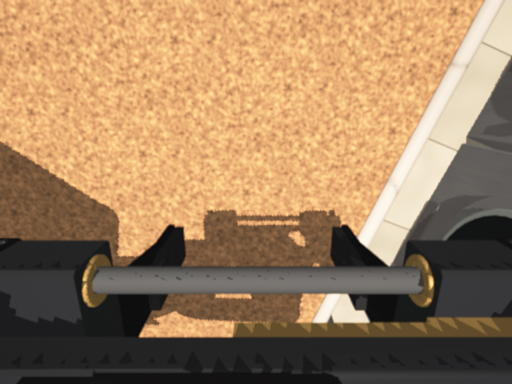

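```bash
python3 - <<'E'
from h import *
A=load("scene0");B=load("side0");W=load("wrist0")
s=bot.read_state();print("tcp in wrist",proj(W,s["position"]))
for n,d in(("sc",A),("si",B)):
    print(n,"yellow",blobs(d,(22,150,100),(35,255,255))[1]);print(n,"red",blobs(d,(0,170,90),(8,255,255),8)[1])
    print(n,"red2",blobs(d,(170,150,90),(180,255,255),8)[1])
# side rim corners / scene rim corners by eye
for n,(us,z) in dict(sc=([(212,163),(238,153),(298,216),(272,232)],.11),si=([(252,140),(280,144),(264,240),(235,235)],.11)).items():
    d=A if n=="sc" else B
    for u in us: print(n,u,np.round(plane(d,*u,z),3))
for a,b,z in(((195,138),None,.045),((227,121),None,.045),((258,137),None,.045),((213,155),None,.045)): print("tray",np.round(plane(A,*a,z),3))
for a in((280,119),(326,120),(326,152),(278,150)): print("tray si",np.round(plane(B,*a,.045),3))
print("dial",tri([ray(A,231,154),ray(B,265,140)]))
print("holder base", [np.round(plane(A,*u,.006),3) for u in((350,273),(370,256),(405,278),(386,297))],[np.round(plane(B,*u,.006),3) for u in((266,294),(302,293),(307,335),(268,336))])
E
```

```text
tcp in wrist [256.71636153 239.80418585]
sc yellow [((np.float64(152.7), np.float64(138.5)), (np.int32(138), np.int32(108), np.int32(31), np.int32(65), np.int32(864))), ((np.float64(378.8), np.float64(266.4)), (np.int32(364), np.int32(247), np.int32(33), np.int32(40), np.int32(776)))]
sc red [((np.float64(375.9), np.float64(233.8)), (np.int32(374), np.int32(226), np.int32(5), np.int32(17), np.int32(31))), ((np.float64(396.3), np.float64(243.9)), (np.int32(392), np.int32(236), np.int32(10), np.int32(17), np.int32(58)))]
sc red2 []
si yellow [((np.float64(243.0), np.float64(102.8)), (np.int32(229), np.int32(76), np.int32(32), np.int32(57), np.int32(1081))), ((np.float64(285.5), np.float64(310.3)), (np.int32(277), np.int32(287), np.int32(21), np.int32(39), np.int32(409)))]
si red [((np.float64(284.9), np.float64(275.5)), (np.int32(284), np.int32(270), np.int32(3), np.int32(12), np.int32(24))), ((np.float64(291.7), np.float64(296.2)), (np.int32(287), np.int32(290), np.int32(11), np.int32(13), np.int32(114)))]
si red2 []
sc (212, 163) [ 0.61  -0.176  0.11 ]
sc (238, 153) [ 0.529 -0.171  0.11 ]
sc (298, 216) [0.539 0.116 0.11 ]
sc (272, 232) [0.62  0.121 0.11 ]
si (252, 140) [ 0.619 -0.176  0.11 ]
si (280, 144) [ 0.531 -0.175  0.11 ]
si (264, 240) [0.52  0.182 0.11 ]
si (235, 235) [0.593 0.182 0.11 ]
tray [ 0.559 -0.379  0.045]
tray [ 0.431 -0.397  0.045]
tray [ 0.396 -0.268  0.045]
tray [ 0.556 -0.275  0.045]
tray si [ 0.556 -0.383  0.045]
tray si [ 0.393 -0.411  0.045]
tray si [ 0.384 -0.24   0.045]
tray si [ 0.54  -0.218  0.045]
dial (array([ 0.57243504, -0.13326435,  0.15347985]), [np.float64(0.00045611965974728415), np.float64(0.00045611965974727455)])
holder base [array([0.49 , 0.264, 0.006]), array([0.414, 0.255, 0.006]), array([0.393, 0.351, 0.006]), array([0.468, 0.363, 0.006])] [array([0.497, 0.27 , 0.006]), array([0.41 , 0.25 , 0.006]), array([0.388, 0.352, 0.006]), array([0.476, 0.371, 0.006])]
```

```bash
R=".472 -.461 -.108 0 0 21.4 1"; python3 steer.py '0 0 -.05 0 0 0 1;.472 -.461 -.108 0 0 21.4 1;.472 -.461 -.108 0 0 21.4 1;.472 -.461 -.108 0 0 21.4 1;.472 -.461 -.108 0 0 21.4 1;.472 -.461 -.108 0 0 21.4 1;.472 -.461 -.108 0 0 21.4 1;.472 -.461 -.108 0 0 21.4 1;.472 -.461 -.108 0 0 21.4 1;.472 -.461 -.108 0 0 21.4 1;.472 -.461 -.108 0 0 21.4 1;.472 -.461 -.108 0 0 21.4 1;.472 -.461 -.108 0 0 21.4 1;.472 -.461 -.108 0 0 21.4 1;.472 -.461 -.108 0 0 21.4 1;.472 -.461 -.108 0 0 21.4 1;.472 -.461 -.108 0 0 21.4 1;.472 -.461 -.108 0 0 21.4 1'
python3 - <<'E'
from h import *
d=snap("wrist","w1"); print(bot.read_state()["joint_positions"])
E
```

```text
time_s: 1.95
position: [0.4986, 0.0177, 0.3302]
tcp_rot: [[1.0, -0.003, -0.001], [-0.003, -1.0, -0.0], [-0.001, 0.0, -1.0]]
force: [0.2, -0.5, -0.2]
opening: 1.001
grasp_force: 0.0
[-1.08051274e+01  1.34912718e+01  9.12850887e+01 -2.98840673e-02
  7.52741326e+01  7.93853930e+01]
```

View pics/w1.png

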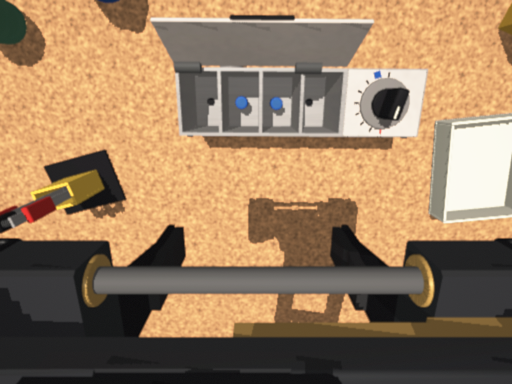

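```bash
python3 steer.py '0 .05 0 0 0 0 1;0 .1 0 0 0 0 1;0 .13 0 0 0 0 1;0 .13 0 0 0 0 1;0 .13 0 0 0 0 1' | head -2
python3 -c "
from h import *
snap('wrist','w2')"
python3 steer.py '-.02 -.05 0 0 0 0 1;-.04 -.1 0 0 0 0 1;-.05 -.15 0 0 0 0 1;-.07 -.2 0 0 0 0 1;-.08 -.25 0 0 0 0 1;-.1 -.30 0 0 0 0 1;-.1 -.34 0 0 0 0 1;-.1 -.34 0 0 0 0 1;-.1 -.34 0 0 0 0 1;-.1 -.34 0 0 0 0 1' | head -2
python3 - <<'E'
from h import *
d=snap('wrist','w3')
a=cv2.imread("pics/w2.png");b=cv2.imread("pics/w3.png")
cv2.imwrite("pics/w23.png",np.hstack([cv2.resize(a[:230],(400,180)),cv2.resize(b[:230],(400,180))]))
for n in("w1","w2","w3"):
    d=load(n);print(n,"blue",blobs(d,(100,150,60),(125,255,255),15)[1]);print("red",blobs(d,(0,170,90),(8,255,255),30)[1]);print("yel",blobs(d,(22,150,100),(35,255,255),80)[1])
E
```

```text
time_s: 2.5
position: [0.4985, -0.1122, 0.3303]
time_s: 3.55
position: [0.3991, 0.2288, 0.3305]
w1 blue [((np.float64(108.2), np.float64(0.3)), (np.int32(101), np.int32(0), np.int32(15), np.int32(2), np.int32(23))), ((np.float64(377.1), np.float64(74.2)), (np.int32(375), np.int32(72), np.int32(5), np.int32(5), np.int32(23))), ((np.float64(241.1), np.float64(102.1)), (np.int32(236), np.int32(97), np.int32(12), np.int32(12), np.int32(110))), ((np.float64(275.6), np.float64(103.1)), (np.int32(270), np.int32(98), np.int32(12), np.int32(11), np.int32(107)))]
red [((np.float64(38.1), np.float64(209.1)), (np.int32(21), np.int32(197), np.int32(34), np.int32(26), np.int32(484))), ((np.float64(7.3), np.float64(209.6)), (np.int32(0), np.int32(206), np.int32(16), np.int32(8), np.int32(38)))]
yel [((np.float64(52.4), np.float64(187.9)), (np.int32(31), np.int32(179), np.int32(42), np.int32(21), np.int32(182)))]
w2 blue [((np.float64(17.4), np.float64(0.8)), (np.int32(8), np.int32(0), np.int32(20), np.int32(3), np.int32(44))), ((np.float64(267.8), np.float64(74.7)), (np.int32(266), np.int32(72), np.int32(5), np.int32(6), np.int32(21))), ((np.float64(148.1), np.float64(102.6)), (np.int32(145), np.int32(97), np.int32(7), np.int32(12), np.int32(66))), ((np.float64(186.0), np.float64(103.4)), (np.int32(180), np.int32(98), np.int32(13), np.int32(12), np.int32(128)))]
red []
yel []
w3 blue []
red [((np.float64(206.6), np.float64(125.0)), (np.int32(198), np.int32(116), np.int32(17), np.int32(21), np.int32(212))), ((np.float64(163.0), np.float64(130.3)), (np.int32(157), np.int32(127), np.int32(15), np.int32(7), np.int32(39)))]
yel [((np.float64(197.0), np.float64(115.9)), (np.int32(173), np.int32(108), np.int32(46), np.int32(19), np.int32(149)))]
```

View pics/w23.png

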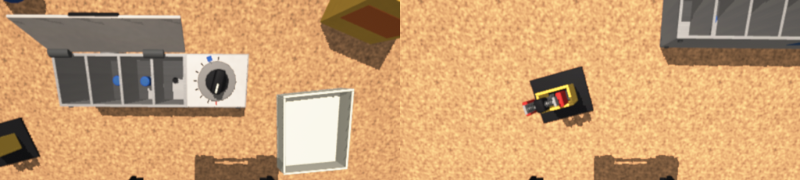

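```bash
python3 - <<'E'
from h import *
def crop(n,x,y,w,h,k): return cv2.resize(cv2.imread(f"pics/{n}.png")[y:y+h,x:x+w],None,fx=k,fy=k,interpolation=cv2.INTER_CUBIC)
a=crop("w3",150,75,125,90,6.4) 
cv2.imwrite("pics/c1.png",a)
b=crop("w1",170,60,266,84,3); c=crop("w2",60,60,266,84,3)
cv2.imwrite("pics/c2.png",np.vstack([b,c]))
E
```

```text
(no output)
```

View pics/c1.png

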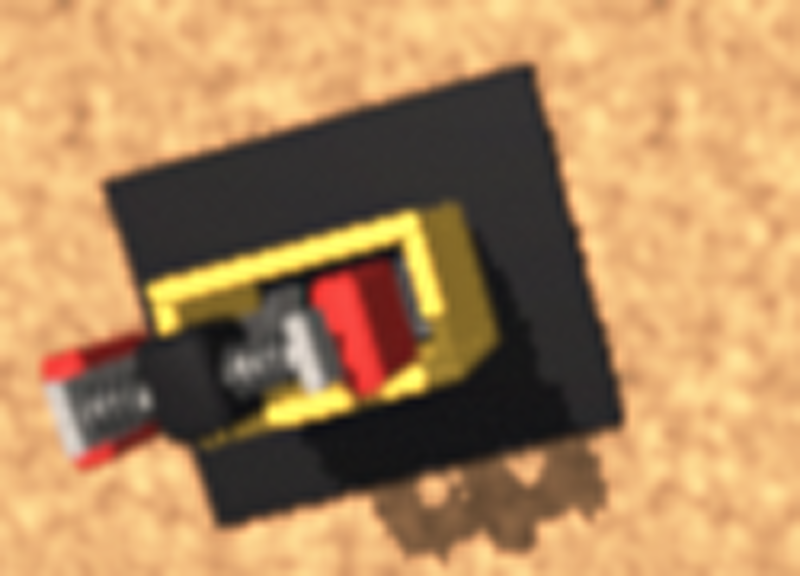

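View pics/c2.png

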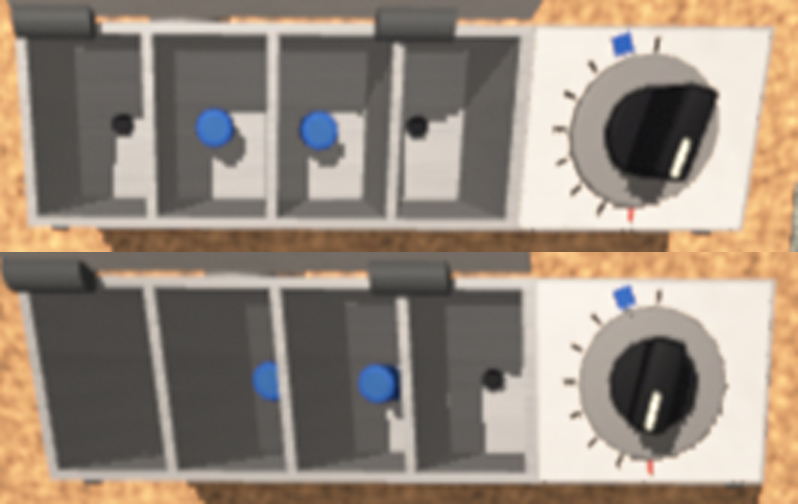

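```bash
cat > m.py <<'E'
from h import *
A=load("w1");B=load("w2");C=load("w3")
def pk(x,y,k,x0,y0): return ((x+.5)/k-.5+x0,(y+.5)/k-.5+y0)
P1=lambda x,y:pk(x,y,3,170,60)
P2=lambda x,y:pk(x,y-252,3,60,60)
P3=lambda x,y:pk(x,y,6.4,150,75)
for n,a,b in(("-x+y",(32,229),(52,481)),("-x-y",(741,229),(763,485)),("+x-y",(774,28),(775,281)),("rinse",(622,44),(624,297)),("red",(631,214),(651,467)),("stripe",(680,158),(652,411)),("stripe tip",(676,176),(648,428)),("cap3",(319,131),(378,384))):
    r=[ray(A,*P1(*a)),ray(B,*P2(*b))]; P,e=tri(r);print(n,np.round(P,4),np.round(e,4))
P,e=tri([ray(A,241.1,102.1),ray(B,(262/3+60),102.6)]);print("cap2",P,e,plane(A,241.1,102.1,.048))
print("cap3@.048",plane(A,275.6,103.1,.048),plane(B,186,103.4,.048))
for z in(.0,.006): 
    c=np.array([plane(C,*P3(*p),z) for p in((105,184),(530,66),(622,422),(220,524))]);print("plate",np.round(c,4).tolist(),c.mean(0))
    e=[c[0]-c[1],c[3]-c[2]];print([np.degrees(np.arctan2(-v[0],v[1])) for v in e],[np.linalg.norm(v) for v in e],np.linalg.norm(c[1]-c[2]),np.linalg.norm(c[0]-c[3]))
print("rim",[np.round(plane(C,*P3(*p),.086),4) for p in((149,290),(413,212))])
E
python3 m.py
```

```text
-x+y [0.5351 0.1131 0.112 ] [0.0004 0.0004]
-x-y [ 0.5327 -0.1847  0.1098] [0.0007 0.0007]
+x-y [ 0.6119 -0.1853  0.1105] [0.0001 0.0001]
rinse [ 0.6062 -0.1258  0.111 ] [0. 0.]
red [ 0.5398 -0.1374  0.1102] [0. 0.]
stripe [ 0.5644 -0.1347  0.1553] [0. 0.]
stripe tip [ 0.5583 -0.1332  0.1572] [0.0002 0.0002]
cap3 [ 0.5727 -0.0104  0.0435] [0.0001 0.0001]
cap2 [0.57463671 0.03880619 0.05945964] [np.float64(5.232655850677579e-06), np.float64(5.232655850686178e-06)] [0.57451475 0.0393865  0.048     ]
cap3@.048 [ 0.572993   -0.00958022  0.048     ] [ 0.57316295 -0.01196683  0.048     ]
plate [[0.4729, 0.3712, 0.0], [0.5003, 0.266, 0.0], [0.4146, 0.2447, 0.0], [0.3885, 0.3491, 0.0]] [0.44407385 0.30777597 0.        ]
[np.float64(14.567117032592153), np.float64(14.08139078947808)] [np.float64(0.10866828656307906), np.float64(0.10756346382333379)] 0.08824421261930848 0.08732772009254894
plate [[0.473, 0.3695, 0.006], [0.5, 0.2656, 0.006], [0.4154, 0.2445, 0.006], [0.3896, 0.3476, 0.006]] [0.44450358 0.30680772 0.006     ]
[np.float64(14.56711703259211), np.float64(14.081390789478059)] [np.float64(0.10734523233084413), np.float64(0.10625386098936712)] 0.08716982484097126 0.08626449076121309
rim [array([0.4531, 0.3391, 0.086 ]), array([0.4685, 0.284 , 0.086 ])]
```

```bash
python3 steer.py '.045 -.04 .03 0 0 -7 1;.045 -.078 .05 0 0 -14.5 1;.045 -.078 .08 0 0 -14.5 1;.045 -.078 .08 0 0 -14.5 1;.045 -.078 .08 0 0 -14.5 1;.045 -.078 .08 0 0 -14.5 1'
python3 - <<'E'
from h import *
d=snap("wrist","w4")
cv2.imwrite("pics/c4.png",cv2.resize(d["im"][100:290,150:370,::-1],None,fx=3,fy=3,interpolation=cv2.INTER_CUBIC))
for n in("scene","side"): snap(n,n+"4")
E
```

```text
time_s: 4.2
position: [0.4457, 0.3062, 0.2522]
tcp_rot: [[0.969, 0.248, 0.002], [0.248, -0.969, 0.001], [0.003, -0.0, -1.0]]
force: [-0.4, -0.1, 0.3]
opening: 0.998
grasp_force: 0.0
```

View pics/c4.png

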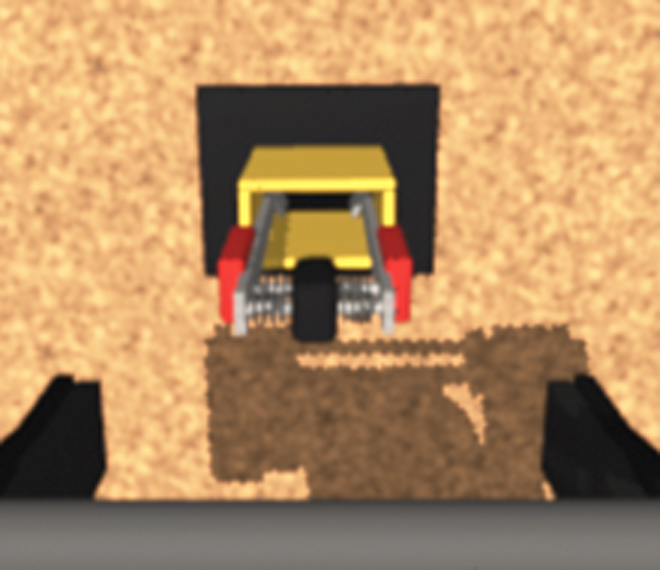

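```bash
python3 - <<'E'
from h import *
C=load("w3");D=load("w4")
pk=lambda x,y,k,x0,y0:((x+.5)/k-.5+x0,(y+.5)/k-.5+y0)
P3=lambda x,y:pk(x,y,6.4,150,75);P4=lambda x,y:pk(x,y,3,150,100)
s=bot.read_state();R=s["tcp_rot"];p=s["position"];print(proj(D,p))
for a,b in(((149,290),(238,181)),((413,212),(397,181)),((105,184),(197,88)),((530,66),(440,88)),((45,362),(221,318)),((78,466),(240,334))):
    P,e=tri([ray(C,*P3(*a)),ray(D,*P4(*b))]);print(np.round(P,4),np.round(e,4),"tool",np.round(R.T@(P-p),4))
for n,x,y,z in(("padL top",218,320,.168),("padR top",411,320,.168),("armL",234,334,.182),("armR",394,334,.182),("rimL",238,181,.086),("rimR",397,181,.086)):
    print(n,np.round(R.T@(plane(D,*P4(x,y),z)-p),4))
E
```

```text
[255.319256   240.05654548]
[0.4528 0.34   0.083 ] [0.0001 0.0001] tool [ 0.0149 -0.0303  0.1695]
[0.4686 0.2834 0.0903] [0. 0.] tool [0.0162 0.0284 0.1622]
[0.4728 0.3706 0.0026] [0.0002 0.0002] tool [ 0.0415 -0.055   0.2499]
[0.4999 0.2655 0.0074] [0.0001 0.0001] tool [0.0417 0.0535 0.2451]
[0.4463 0.328  0.2003] [0.0049 0.0049] tool [ 0.006  -0.0204  0.0521]
[0.4322 0.326  0.1832] [0.0005 0.0005] tool [-0.0083 -0.0219  0.0692]
padL top [-0.0093 -0.0293  0.0844]
padR top [-0.0094  0.0269  0.0844]
armL [-0.0084 -0.0233  0.0704]
armR [-0.0084  0.0208  0.0704]
rimL [ 0.0154 -0.03    0.1665]
rimR [0.0153 0.0287 0.1664]
```

```bash
python3 steer.py '0 -.001 .04 0 0 0 1;0 -.001 .08 0 0 0 1;0 -.001 .105 0 0 0 1;0 -.001 .123 0 0 0 1;0 -.001 .123 0 0 0 1;0 -.001 .123 0 0 0 1;0 -.001 .123 0 0 0 .6;0 -.001 .123 0 0 0 .53;0 -.001 .123 0 0 0 .53;0 -.001 .123 0 0 0 .53;0 -.001 .123 0 0 0 .53;0 -.001 .123 0 0 0 .53;0 -.001 .123 0 0 0 .53;0 -.001 .123 0 0 0 .53'
```

```text
time_s: 5.75
position: [0.4446, 0.3083, 0.1279]
tcp_rot: [[0.968, 0.25, 0.001], [0.25, -0.968, 0.0], [0.001, 0.0, -1.0]]
force: [0.1, -0.2, 2.7]
opening: 0.541
grasp_force: 10.2
```

```bash
python3 steer.py '0 0 -.01 0 0 0 .53;0 0 -.03 0 0 0 .53;0 0 -.06 0 0 0 .53;0 0 -.09 0 0 0 .53;0 0 -.12 0 0 0 .53;0 0 -.15 0 0 0 .53;0 0 -.15 0 0 0 .53;0 0 -.15 0 0 0 .53'
python3 - <<'E'
from h import *
s=bot.read_state();R=s["tcp_rot"];p=s["position"]
d=snap("wrist","w5")
for z in(.085,.122):
  for y in(-.017,.017): print(proj(d,p+R@[0,y,z]))
t=np.array([.574,.039,.278]); print("delta tool",R.T@(t-p), "yaw",np.degrees(np.arctan2(R[1,0],R[0,0])))
cv2.imwrite("pics/c5.png",cv2.resize(d["im"][100:290,150:370,::-1],None,fx=3,fy=3,interpolation=cv2.INTER_CUBIC))
E
```

```text
time_s: 6.55
position: [0.4437, 0.3081, 0.2774]
tcp_rot: [[0.968, 0.25, -0.0], [0.25, -0.968, -0.0], [-0.0, -0.0, -1.0]]
force: [-0.4, 0.0, -3.8]
opening: 0.535
grasp_force: 9.2
[236.93778704 195.7796786 ]
[276.21866742 195.74562817]
[239.35674774 184.18742552]
[273.93358912 184.1589659 ]
delta tool [ 0.05897653  0.29306759 -0.00068851] yaw 14.461840349949519
```

View pics/c5.png

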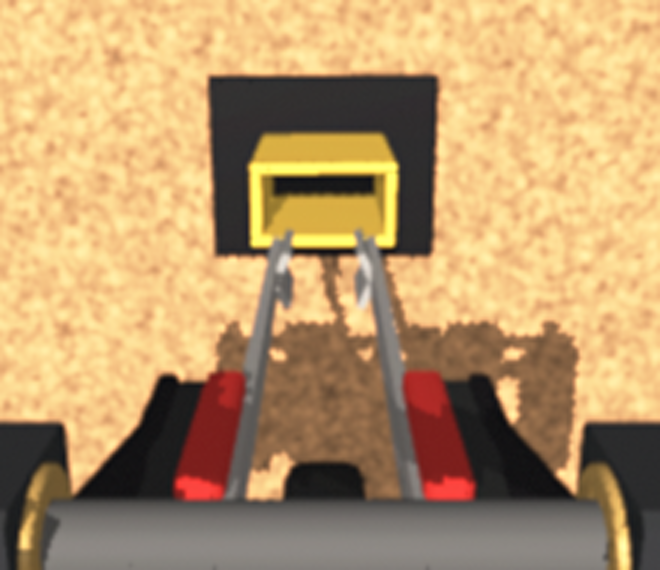

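```bash
python3 steer.py '.01 .03 0 0 0 2 .53;.02 .07 0 0 0 4 .53;.03 .12 0 0 0 7 .53;.04 .17 0 0 0 10 .53;.05 .22 0 0 0 13 .53;.058 .26 0 0 0 15 .53;.059 .285 0 0 0 15 .53;.059 .292 0 0 0 15 .53;.059 .292 0 0 0 15 .53;.059 .292 0 0 0 15 .53;.059 .292 0 0 0 15 .53'
python3 - <<'E'
from h import *
s=bot.read_state();R=s["tcp_rot"];p=s["position"]
d=snap("wrist","w6")
print(blobs(d,(100,150,60),(125,255,255),15)[1])
for y in(-.017,.017): print(proj(d,p+R@[0,y,.122]))
for b in blobs(d,(100,150,60),(125,255,255),15)[1]:
    P=plane(d,*b[0],.048);print(b[0],np.round(P,4),"tool",np.round(R.T@(P-p),4))
cv2.imwrite("pics/c6.png",cv2.resize(d["im"][60:250,150:370,::-1],None,fx=3,fy=3,interpolation=cv2.INTER_CUBIC))
E
```

```text
time_s: 7.7
position: [0.5734, 0.0418, 0.277]
tcp_rot: [[1.0, -0.008, -0.002], [-0.008, -1.0, 0.001], [-0.002, -0.001, -1.0]]
force: [-0.5, 0.5, -2.8]
opening: 0.53
grasp_force: 9.2
[((np.float64(67.7), np.float64(17.7)), (np.int32(22), np.int32(0), np.int32(84), np.int32(43), np.int32(2767))), ((np.float64(131.7), np.float64(36.5)), (np.int32(118), np.int32(12), np.int32(20), np.int32(42), np.int32(159))), ((np.float64(410.0), np.float64(143.1)), (np.int32(407), np.int32(141), np.int32(7), np.int32(6), np.int32(27))), ((np.float64(258.3), np.float64(159.5)), (np.int32(252), np.int32(152), np.int32(13), np.int32(15), np.int32(151))), ((np.float64(294.8), np.float64(160.4)), (np.int32(289), np.int32(153), np.int32(13), np.int32(15), np.int32(152)))]
[239.15736897 184.46035473]
[273.72831528 184.43060998]
(np.float64(67.7), np.float64(17.7)) [0.745  0.2588 0.048 ] tool [ 0.1703 -0.2182  0.2289]
(np.float64(131.7), np.float64(36.5)) [0.7248 0.1874 0.048 ] tool [ 0.1507 -0.1467  0.2289]
(np.float64(410.0), np.float64(143.1)) [ 0.597  -0.1576  0.048 ] tool [0.0255 0.1994 0.2288]
(np.float64(258.3), np.float64(159.5)) [0.577  0.0397 0.048 ] tool [0.004  0.0022 0.229 ]
(np.float64(294.8), np.float64(160.4)) [ 0.5754 -0.0086  0.048 ] tool [0.0028 0.0505 0.229 ]
```

View pics/c6.png

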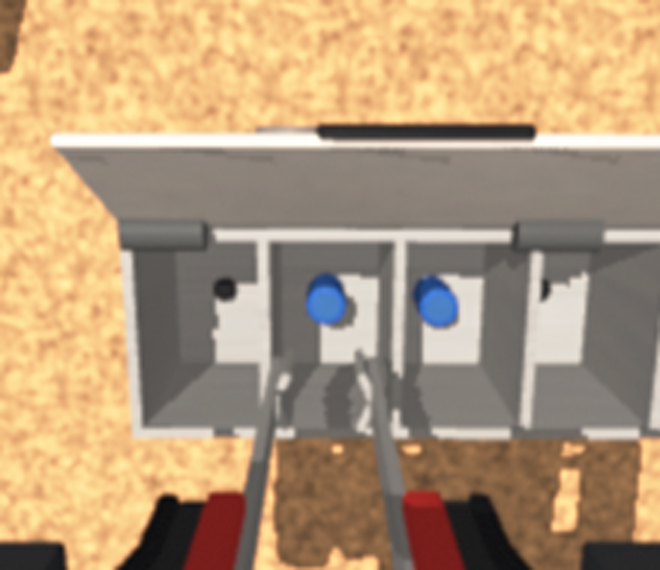

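```bash
python3 steer.py '.001 .001 .03 0 0 0 .53;.001 .001 .06 0 0 0 .53;.001 .001 .085 0 0 0 .53;.001 .001 .095 0 0 0 .53;.001 .001 .095 0 0 0 .53;.001 .001 .095 0 0 0 .53'
python3 - <<'E'
from h import *
s=bot.read_state();R=s["tcp_rot"];p=s["position"]
d=snap("wrist","w7")
for y in(-.017,.017): print(proj(d,p+R@[0,y,.122]))
for b in blobs(d,(100,150,60),(125,255,255),15)[1]:
    P=plane(d,*b[0],.048);print(b,np.round(P,4),"tool",np.round(R.T@(P-p),4))
cv2.imwrite("pics/c7.png",cv2.resize(d["im"][120:240,180:340,::-1],None,fx=4,fy=4,interpolation=cv2.INTER_CUBIC))
E
```

```text
time_s: 8.35
position: [0.5762, 0.0396, 0.1836]
tcp_rot: [[1.0, -0.009, 0.002], [-0.009, -1.0, -0.0], [0.002, 0.0, -1.0]]
force: [0.5, -0.2, -2.1]
opening: 0.533
grasp_force: 9.2
[239.15565158 184.46168121]
[273.72639565 184.43210464]
((np.float64(16.5), np.float64(11.0)), (np.int32(0), np.int32(0), np.int32(40), np.int32(26), np.int32(850))) [0.7324 0.2482 0.048 ] tool [ 0.1541 -0.21    0.1358]
((np.float64(90.7), np.float64(25.0)), (np.int32(67), np.int32(0), np.int32(34), np.int32(46), np.int32(455))) [0.7209 0.1851 0.048 ] tool [ 0.1432 -0.1468  0.1358]
((np.float64(463.4), np.float64(163.2)), (np.int32(459), np.int32(159), np.int32(9), np.int32(9), np.int32(63))) [ 0.5929 -0.1696  0.048 ] tool [0.0183 0.209  0.1356]
((np.float64(256.4), np.float64(179.4)), (np.int32(249), np.int32(169), np.int32(16), np.int32(22), np.int32(275))) [0.578  0.0396 0.048 ] tool [ 1.500e-03 -1.000e-04  1.356e-01]
((np.float64(302.4), np.float64(180.1)), (np.int32(294), np.int32(170), np.int32(18), np.int32(21), np.int32(274))) [ 0.5768 -0.0076  0.048 ] tool [0.0008 0.0471 0.1356]
```

View pics/c7.png

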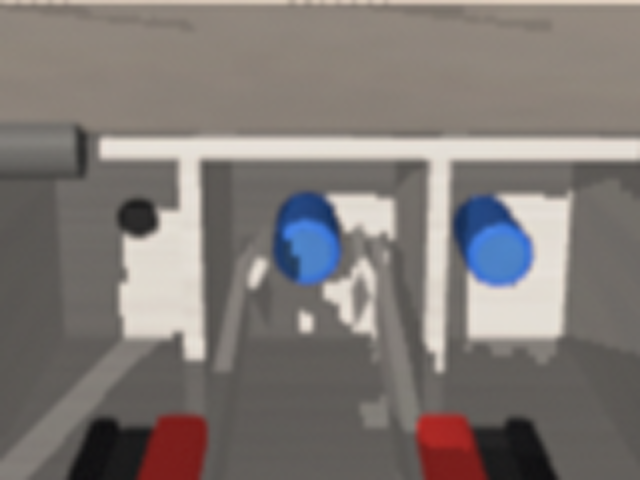

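```bash
python3 steer.py '-.001 -.001 .015 0 0 0 .53;-.001 -.001 .03 0 0 0 .53;-.001 -.001 .04 0 0 0 .53;-.001 -.001 .046 0 0 0 .53;-.001 -.001 .046 0 0 0 .53;-.001 -.001 .046 0 0 0 .53;-.001 -.001 .046 0 0 0 .53'; python3 steer.py '0 0 0 0 0 0 .45;0 0 0 0 0 0 .4;0 0 0 0 0 0 .2;0 0 0 0 0 0 0;0 0 0 0 0 0 0;0 0 0 0 0 0 0;0 0 0 0 0 0 0'
```

```text
time_s: 9.1
position: [0.575, 0.0401, 0.1373]
tcp_rot: [[1.0, -0.009, 0.002], [-0.009, -1.0, -0.0], [0.002, 0.0, -1.0]]
force: [0.9, 0.4, -2.2]
opening: 0.529
grasp_force: 9.2
time_s: 9.8
position: [0.5746, 0.0402, 0.137]
tcp_rot: [[1.0, -0.009, 0.001], [-0.009, -1.0, -0.0], [0.001, 0.0, -1.0]]
force: [-0.7, 1.1, 3.1]
opening: 0.45
grasp_force: 30.0
```

```bash
python3 steer.py '0 0 -.01 0 0 0 0;0 0 -.03 0 0 0 0;0 0 -.06 0 0 0 0;0 0 -.09 0 0 0 0;0 0 -.12 0 0 0 0;0 0 -.15 0 0 0 0;0 0 -.17 0 0 0 0;0 0 -.17 0 0 0 0;0 0 -.17 0 0 0 0'
python3 - <<'E'
from h import *
d=snap("wrist","w8")
for b in blobs(d,(100,150,60),(125,255,255),15)[1]:print(b)
a=snap("scene","scene8");b=snap("side","side8")
c=cv2.resize(d["im"][100:280,180:420],(400,300),interpolation=cv2.INTER_CUBIC)
e=cv2.resize(a["im"][100:220,150:310],(400,300),interpolation=cv2.INTER_CUBIC)
f=cv2.resize(b["im"][100:190,220:340],(400,300),interpolation=cv2.INTER_CUBIC)
w=load("w2"); g=cv2.resize(w["im"][100:235,332:512],(400,300),interpolation=cv2.INTER_CUBIC)
cv2.imwrite("pics/c8.png",np.vstack([np.hstack([c,e]),np.hstack([f,g])])[:,:,::-1])
E
```

```text
time_s: 10.7
position: [0.5736, 0.0402, 0.306]
tcp_rot: [[1.0, -0.009, -0.001], [-0.009, -1.0, 0.0], [-0.001, -0.0, -1.0]]
force: [-0.4, 0.0, -2.1]
opening: 0.443
grasp_force: 30.0
((np.float64(82.0), np.float64(21.0)), (np.int32(42), np.int32(0), np.int32(75), np.int32(48), np.int32(2822)))
((np.float64(138.9), np.float64(41.2)), (np.int32(126), np.int32(20), np.int32(18), np.int32(38), np.int32(109)))
((np.float64(396.7), np.float64(139.5)), (np.int32(394), np.int32(137), np.int32(6), np.int32(6), np.int32(22)))
((np.float64(291.3), np.float64(156.7)), (np.int32(286), np.int32(150), np.int32(12), np.int32(14), np.int32(129)))
((np.float64(257.4), np.float64(190.5)), (np.int32(248), np.int32(178), np.int32(19), np.int32(25), np.int32(352)))
```

View pics/c8.png

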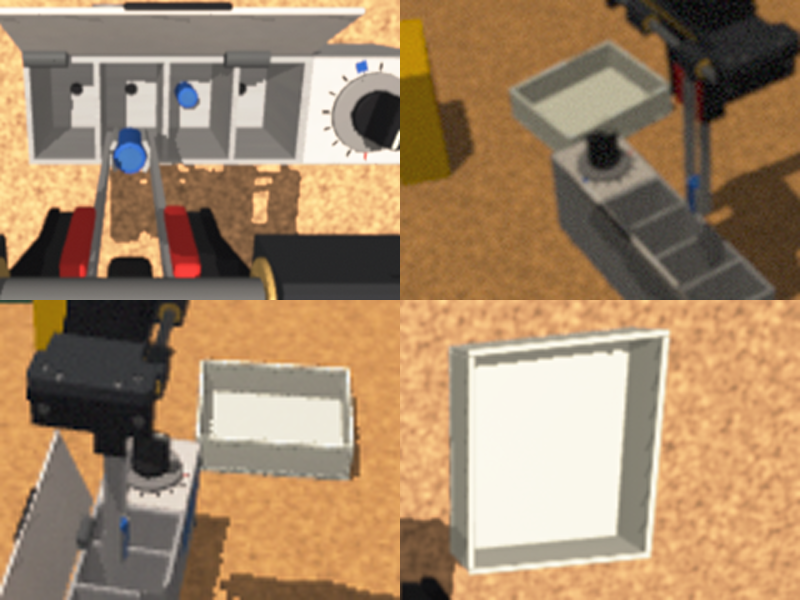

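```bash
cat > tray.py <<'E'
from h import *
A=load("w2")
c=np.array([plane(A,x/2.2222+332,y/2.2222+100,.045) for x,y in((52,48),(267,32),(250,257),(70,272))]);print(np.round(c,4).tolist(),c.mean(0))
def traymask(d):
    hsv=cv2.cvtColor(np.ascontiguousarray(d["im"]),cv2.COLOR_RGB2HSV)
    return cv2.inRange(hsv,np.array((20,0,195)),np.array((60,45,255)))
s=bot.read_state();R=s["tcp_rot"];p=s["position"]
print(np.round(R.T@(np.array([c.mean(0)[0],c.mean(0)[1],.306])-p),4))
E
python3 tray.py
```

```text
[[0.5465, -0.2559, 0.045], [0.5559, -0.3949, 0.045], [0.3987, -0.4118, 0.045], [0.3877, -0.2834, 0.045]] [ 0.4721987  -0.33651651  0.045     ]
[-0.0973  0.3778 -0.0012]
```

```bash
python3 steer.py '-.005 .02 0 0 0 0 0;-.012 .06 0 0 0 0 0;-.02 .1 0 0 0 0 0;-.03 .145 0 0 0 0 0;-.04 .19 0 0 0 0 0;-.05 .235 0 0 0 0 0;-.06 .28 0 0 0 0 0;-.068 .32 0 0 0 0 0;-.075 .35 .02 0 0 0 0;-.075 .366 .04 0 0 0 0;-.075 .366 .06 0 0 0 0;-.075 .366 .06 0 0 0 0'
python3 - <<'E'
from h import *
d=snap("wrist","w9")
hsv=cv2.cvtColor(np.ascontiguousarray(d["im"]),cv2.COLOR_RGB2HSV)
m=cv2.inRange(hsv,np.array((0,0,90)),np.array((180,50,255))); m[245:]=0
n,l,st,c=cv2.connectedComponentsWithStats(m); i=1+np.argmax(st[1:,4]);print(st[i],c[i],plane(d,*c[i],.02))
for b in blobs(d,(100,150,60),(125,255,255),60)[1]:print(b)
cv2.imwrite("pics/c9.png",np.vstack([d["im"][:260],cv2.cvtColor(m[:260],cv2.COLOR_GRAY2RGB)])[:,:,::-1])
E
```

```text
time_s: 12.05
position: [0.4932, -0.3237, 0.2418]
tcp_rot: [[1.0, -0.011, -0.008], [-0.011, -1.0, 0.008], [-0.008, -0.007, -1.0]]
force: [0.1, 0.2, -3.7]
opening: 0.443
grasp_force: 30.0
[  209   110   116   135 11770] [270.70943076 171.80008496] [ 0.48035502 -0.34038765  0.02      ]
((np.float64(257.5), np.float64(190.6)), (np.int32(248), np.int32(178), np.int32(20), np.int32(25), np.int32(348)))
```

View pics/c9.png

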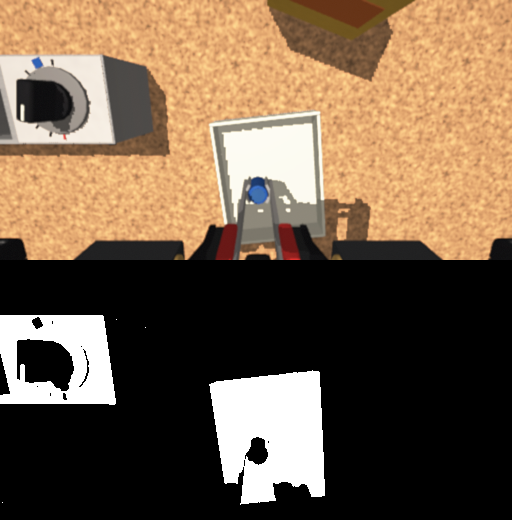

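```bash
python3 steer.py '0 0 .03 0 0 0 0;0 0 .06 0 0 0 0;0 0 .085 0 0 0 0;0 0 .1 0 0 0 0;0 0 .107 0 0 0 0;0 0 .11 0 0 0 0;0 0 .11 0 0 0 0;0 0 .11 0 0 0 0'; python3 steer.py '0 0 0 0 0 0 .4;0 0 0 0 0 0 .53;0 0 0 0 0 0 .53;0 0 0 0 0 0 .53;0 0 0 0 0 0 .53;0 0 0 0 0 0 .53'
```

```text
time_s: 12.9
position: [0.4967, -0.3256, 0.1378]
tcp_rot: [[1.0, -0.009, 0.002], [-0.009, -1.0, -0.002], [0.002, 0.002, -1.0]]
force: [-0.2, 0.6, -3.0]
opening: 0.444
grasp_force: 30.0
time_s: 13.5
position: [0.4959, -0.3251, 0.1366]
tcp_rot: [[1.0, -0.009, 0.0], [-0.009, -1.0, -0.0], [0.0, 0.0, -1.0]]
force: [-0.5, 0.1, -2.5]
opening: 0.534
grasp_force: 9.3
```

```bash
python3 steer.py '0 0 -.01 0 0 0 .53;0 0 -.03 0 0 0 .53;0 0 -.06 0 0 0 .53;0 0 -.1 0 0 0 .53;0 0 -.14 0 0 0 .53;0 0 -.165 0 0 0 .53;0 0 -.165 0 0 0 .53;0 0 -.165 0 0 0 .53'
cat > v.py <<'E'
import sys
from h import *
s=bot.read_state();R=s["tcp_rot"];p=s["position"];d=snap("wrist",sys.argv[1])
for b in blobs(d,(100,150,60),(125,255,255),50)[1]:
    print(b[0],[int(x) for x in b[1]],"w@.048",np.round(plane(d,*b[0],.048),4),"w@.03",np.round(plane(d,*b[0],.03),4))
t=[float(x) for x in sys.argv[2:]]
if t: print("pos",p,"delta",np.round(R.T@(np.array(t)-p),4),"yaw",np.degrees(np.arctan2(R[1,0],R[0,0])))
E
python3 v.py w10 .574 -.0095 .295
```

```text
time_s: 14.3
position: [0.4955, -0.3247, 0.3015]
tcp_rot: [[1.0, -0.009, 0.0], [-0.009, -1.0, -0.0], [0.0, 0.0, -1.0]]
force: [-0.0, 0.9, -2.7]
opening: 0.531
grasp_force: 9.2
(np.float64(258.4), np.float64(155.7)) [254, 150, 10, 13, 103] w@.048 [ 0.5001 -0.3272  0.048 ] w@.03 [ 0.4968 -0.3273  0.03  ]
pos [ 0.49549592 -0.32472437  0.30153526] delta [ 0.0755 -0.316   0.0065] yaw -0.5420747657768951
```

```bash
python3 steer.py '.005 -.02 0 0 0 0 .53;.01 -.06 0 0 0 0 .53;.02 -.105 0 0 0 0 .53;.03 -.15 0 0 0 0 .53;.045 -.2 0 0 0 0 .53;.06 -.245 0 0 0 0 .53;.07 -.285 0 0 0 0 .53;.075 -.31 0 0 0 0 .53;.075 -.317 .025 0 0 0 .53;.075 -.317 .025 0 0 0 .53;.075 -.317 .025 0 0 0 .53;.075 -.317 .025 0 0 0 .53'
python3 v.py w11 .574 -.0095 .295
```

```text
time_s: 15.55
position: [0.5739, -0.0097, 0.2764]
tcp_rot: [[1.0, -0.011, -0.001], [-0.011, -1.0, -0.0], [-0.001, 0.0, -1.0]]
force: [-0.1, -0.1, -1.5]
opening: 0.532
grasp_force: 9.2
(np.float64(26.0), np.float64(20.4)) [0, 0, 55, 45, 2223] w@.048 [0.7441 0.2551 0.048 ] w@.03 [0.7482 0.2673 0.03  ]
(np.float64(90.7), np.float64(35.4)) [76, 7, 22, 49, 268] w@.048 [0.7276 0.183  0.048 ] w@.03 [0.731  0.1919 0.03  ]
(np.float64(256.9), np.float64(161.4)) [251, 154, 13, 15, 152] w@.048 [ 0.5754 -0.0102  0.048 ] w@.03 [ 0.5718 -0.0101  0.03  ]
(np.float64(472.7), np.float64(208.8)) [461, 201, 25, 16, 221] w@.048 [ 0.5052 -0.3088  0.048 ] w@.03 [ 0.4984 -0.3225  0.03  ]
pos [ 0.573941   -0.00971641  0.27639534] delta [ 0.     -0.0002 -0.0186] yaw -0.6057244425608443
```

```bash
python3 steer.py '-.001 0 .03 0 0 0 .53;-.001 0 .06 0 0 0 .53;-.001 0 .085 0 0 0 .53;-.001 0 .105 0 0 0 .53;-.001 0 .12 0 0 0 .53;-.001 0 .133 0 0 0 .53;-.001 0 .139 0 0 0 .53;-.001 0 .139 0 0 0 .53;-.001 0 .139 0 0 0 .53'; python3 steer.py '0 0 0 0 0 0 .45;0 0 0 0 0 0 .4;0 0 0 0 0 0 .2;0 0 0 0 0 0 0;0 0 0 0 0 0 0;0 0 0 0 0 0 0;0 0 0 0 0 0 0'
```

```text
time_s: 16.5
position: [0.5736, -0.0091, 0.1383]
tcp_rot: [[1.0, -0.01, 0.002], [-0.01, -1.0, -0.0], [0.002, 0.0, -1.0]]
force: [0.3, -0.7, -1.9]
opening: 0.535
grasp_force: 9.2
time_s: 17.2
position: [0.5731, -0.0089, 0.1382]
tcp_rot: [[1.0, -0.009, 0.001], [-0.009, -1.0, -0.0], [0.001, 0.0, -1.0]]
force: [-0.5, 0.1, 5.9]
opening: 0.445
grasp_force: 30.0
```

```bash
python3 steer.py '0 0 -.01 0 0 0 0;0 0 -.03 0 0 0 0;0 0 -.06 0 0 0 0;0 0 -.09 0 0 0 0;0 0 -.12 0 0 0 0;0 0 -.15 0 0 0 0;0 0 -.17 0 0 0 0;0 0 -.17 0 0 0 0;0 0 -.17 0 0 0 0';python3 v.py w12 .450 -.35 .306
```

```text
time_s: 18.1
position: [0.5721, -0.0086, 0.3068]
tcp_rot: [[1.0, -0.009, -0.001], [-0.009, -1.0, 0.0], [-0.001, -0.0, -1.0]]
force: [-0.6, 0.7, -3.3]
opening: 0.443
grasp_force: 30.0
(np.float64(37.4), np.float64(20.4)) [0, 0, 73, 47, 2891] w@.048 [0.7485 0.263  0.048 ] w@.03 [0.7526 0.2747 0.03  ]
(np.float64(103.3), np.float64(38.7)) [90, 14, 20, 43, 194] w@.048 [0.7271 0.1842 0.048 ] w@.03 [0.7303 0.1925 0.03  ]
(np.float64(257.5), np.float64(189.9)) [249, 177, 18, 26, 349] w@.048 [ 0.5248 -0.0092  0.048 ] w@.03 [ 0.5194 -0.0092  0.03  ]
(np.float64(460.4), np.float64(200.9)) [450, 194, 22, 15, 185] w@.048 [ 0.5047 -0.3099  0.048 ] w@.03 [ 0.4984 -0.3227  0.03  ]
pos [ 0.57210551 -0.0085735   0.30676241] delta [-0.1189  0.3426  0.0008] yaw -0.5385868191365522
```

```bash
python3 steer.py '-.007 .02 0 0 0 0 0;-.02 .06 0 0 0 0 0;-.035 .1 0 0 0 0 0;-.05 .145 0 0 0 0 0;-.065 .19 0 0 0 0 0;-.08 .235 0 0 0 0 0;-.095 .28 0 0 0 0 0;-.105 .31 0 0 0 0 0;-.114 .335 0 0 0 0 0;-.114 .342 0 0 0 0 0;-.114 .342 0 0 0 0 0;-.114 .342 0 0 0 0 0'
python3 v.py w13
python3 - <<'E'
from h import *
d=load("w13")
hsv=cv2.cvtColor(np.ascontiguousarray(d["im"]),cv2.COLOR_RGB2HSV)
m=cv2.inRange(hsv,np.array((0,0,90)),np.array((180,50,255))); m[225:]=0
n,l,st,c=cv2.connectedComponentsWithStats(m)
for i in range(1,n):
    if st[i,4]>1500: print(st[i],c[i],plane(d,*c[i],.02),plane(d,st[i,0],120,.045),plane(d,st[i,0]+st[i,2],st[i,1],.045))
E
```

```text
time_s: 19.35
position: [0.4556, -0.3482, 0.3063]
tcp_rot: [[1.0, -0.009, -0.002], [-0.009, -1.0, 0.003], [-0.002, -0.003, -1.0]]
force: [-0.1, 0.7, -3.2]
opening: 0.444
grasp_force: 30.0
(np.float64(242.3), np.float64(127.6)) [237, 122, 11, 12, 97] w@.048 [ 0.4981 -0.3281  0.048 ] w@.03 [ 0.4965 -0.3272  0.03  ]
(np.float64(257.5), np.float64(190.0)) [249, 177, 18, 26, 343] w@.048 [ 0.4082 -0.3482  0.048 ] w@.03 [ 0.4028 -0.3481  0.03  ]
[   0   26  115   78 5683] [64.1990146  64.28312511] [ 0.58392037 -0.08228299  0.02      ] [0.51120997 0.00542439 0.045     ] [ 0.6252938  -0.17031915  0.045     ]
[  197    81   103   144 10149] [250.57700266 141.46970145] [ 0.47522352 -0.33846503  0.02      ] [ 0.50868786 -0.26589469  0.045     ] [ 0.55779051 -0.40591271  0.045     ]
```

Tray unmoved. Lower and release.

```bash
python3 steer.py '0 0 .03 0 0 0 0;0 0 .07 0 0 0 0;0 0 .11 0 0 0 0;0 0 .14 0 0 0 0;0 0 .16 0 0 0 0;0 0 .17 0 0 0 0;0 0 .173 0 0 0 0;0 0 .173 0 0 0 0;0 0 .173 0 0 0 0'; python3 steer.py '0 0 0 0 0 0 .4;0 0 0 0 0 0 .53;0 0 0 0 0 0 .53;0 0 0 0 0 0 .53;0 0 0 0 0 0 .53;0 0 0 0 0 0 .53;0 0 -.01 0 0 0 .53;0 0 -.03 0 0 0 .53;0 0 -.06 0 0 0 .53;0 0 -.1 0 0 0 .53;0 0 -.14 0 0 0 .53;0 0 -.165 0 0 0 .53;0 0 -.165 0 0 0 .53;0 0 -.165 0 0 0 .53';python3 v.py w14 .4446 .3083 .278
```

```text
time_s: 20.3
position: [0.4566, -0.3502, 0.1359]
tcp_rot: [[1.0, -0.009, 0.002], [-0.009, -1.0, -0.002], [0.002, 0.002, -1.0]]
force: [-0.7, -0.4, -3.2]
opening: 0.439
grasp_force: 30.0
time_s: 21.7
position: [0.4553, -0.3493, 0.2995]
tcp_rot: [[1.0, -0.009, -0.0], [-0.009, -1.0, -0.0], [-0.0, 0.0, -1.0]]
force: [-0.4, 0.7, -3.4]
opening: 0.532
grasp_force: 9.2
(np.float64(240.7), np.float64(128.3)) [236, 123, 11, 12, 100] w@.048 [ 0.4979 -0.3282  0.048 ] w@.03 [ 0.4963 -0.3272  0.03  ]
(np.float64(258.4), np.float64(155.8)) [254, 150, 10, 13, 104] w@.048 [ 0.4601 -0.3518  0.048 ] w@.03 [ 0.4568 -0.3518  0.03  ]
pos [ 0.45529215 -0.34928056  0.29953011] delta [-0.0169 -0.6575  0.0215] yaw -0.5392678344618155
```

```bash
python3 steer.py '0 -.02 0 0 0 0 .53;0 -.06 0 0 0 0 .53;0 -.11 0 0 0 0 .53;0 -.16 0 0 0 0 .53;0 -.21 0 0 0 0 .53;0 -.26 0 0 0 -2 .53;-.005 -.31 0 0 0 -4 .53;-.008 -.36 0 0 0 -6 .53;-.01 -.41 0 0 0 -8 .53;-.012 -.46 0 0 0 -10 .53;-.014 -.51 0 0 0 -12 .53;-.016 -.56 0 0 0 -14 .53;-.017 -.6 0 0 0 -15 .53;-.017 -.635 0 0 0 -15 .53;-.017 -.652 0 0 0 -15 .53;-.017 -.6575 0 0 0 -15 .53;-.017 -.6575 0 0 0 -15 .53;-.017 -.6575 0 0 0 -15 .53;-.017 -.6575 0 0 0 -15 .53;-.017 -.6575 0 0 0 -15 .53'; python3 v.py w15 .4443 .3082 .278
```

```text
time_s: 23.75
position: [0.445, 0.3069, 0.2996]
tcp_rot: [[0.969, 0.248, -0.0], [0.248, -0.969, -0.0], [-0.0, 0.0, -1.0]]
force: [-0.6, -0.3, -2.8]
opening: 0.533
grasp_force: 9.2
pos [0.44496206 0.30690623 0.29956969] delta [-0.0003 -0.0014  0.0216] yaw 14.365190455133781
```

```bash
python3 steer.py '0 -.0013 .03 0 0 0 .53;0 -.0013 .06 0 0 0 .53;0 -.0013 .08 0 0 0 .53;0 -.0013 .09 0 0 0 .53;0 -.0013 .1 0 0 0 .53;0 -.0013 .11 0 0 0 .53;0 -.0013 .11 0 0 0 .53'
python3 - <<'E'
from h import *
d=snap("wrist","w16"); cv2.imwrite("pics/c16.png",cv2.resize(d["im"][100:290,150:370,::-1],None,fx=3,fy=3,interpolation=cv2.INTER_CUBIC))
E
```

```text
time_s: 24.5
position: [0.4442, 0.3089, 0.1888]
tcp_rot: [[0.968, 0.249, -0.001], [0.249, -0.968, -0.001], [-0.002, 0.0, -1.0]]
force: [-0.8, -1.2, -2.5]
opening: 0.537
grasp_force: 9.2
```

```bash
python3 steer.py '0 0 .02 0 0 0 .53;0 0 .035 0 0 0 .53;0 0 .048 0 0 0 .53;0 0 .055 0 0 0 .53;0 0 .059 0 0 0 .53;0 0 .061 0 0 0 .53;0 0 .061 0 0 0 .53'; python3 steer.py '0 0 0 0 0 0 .62;0 0 0 0 0 0 .75;0 0 0 0 0 0 1;0 0 0 0 0 0 1;0 0 0 0 0 0 1;0 0 0 0 0 0 1'
```

```text
time_s: 25.25
position: [0.4449, 0.3094, 0.1289]
tcp_rot: [[0.968, 0.25, 0.001], [0.25, -0.968, 0.0], [0.001, -0.0, -1.0]]
force: [-1.1, -0.5, -2.7]
opening: 0.535
grasp_force: 9.2
time_s: 25.85
position: [0.4447, 0.3093, 0.1288]
tcp_rot: [[0.968, 0.25, 0.0], [0.25, -0.968, 0.0], [0.0, -0.0, -1.0]]
force: [0.6, 0.0, -0.1]
opening: 0.963
grasp_force: 0.0
```

```bash
python3 steer.py '0 0 -.02 0 0 0 1;0 0 -.06 0 0 0 1;0 0 -.1 0 0 0 1;0 0 -.14 0 0 0 1;0 0 -.17 0 0 0 1;0 0 -.17 0 0 0 1'; python3 v.py w17 .705 .012 .30
python3 - <<'E'
from h import *
d=load("w17")
s=bot.read_state();R=s["tcp_rot"];p=s["position"]
for b in blobs(d,(0,170,90),(8,255,255),20)[1]: P=plane(d,*b[0],.15);print("red",b[0],[int(x) for x in b[1]],np.round(P,4),np.round(R.T@(P-p),4))
A=load("side0");B=load("scene0")
print("bottle",tri([ray(A,166,224),ray(B,253,269)]))
E
```

```text
time_s: 26.45
position: [0.4472, 0.3105, 0.3036]
tcp_rot: [[0.968, 0.25, 0.01], [0.25, -0.968, 0.004], [0.011, -0.002, -1.0]]
force: [0.9, 0.2, 0.1]
opening: 1.001
grasp_force: 0.0
pos [0.44719325 0.3104504  0.30361262] delta [0.175  0.3534 0.0049] yaw 14.469170285137961
red (np.float64(234.8), np.float64(178.2)) [231, 167, 10, 26, 143] [0.4407 0.3336 0.15  ] [ 0.0003 -0.0242  0.151 ]
red (np.float64(281.7), np.float64(178.4)) [277, 168, 9, 26, 137] [0.4532 0.2842 0.15  ] [1.000e-04 2.670e-02 1.509e-01]
bottle (array([0.7424751 , 0.22638115, 0.17787367]), [np.float64(0.0010288300638363103), np.float64(0.0010288300638362823)])
```

```bash
python3 steer.py '.02 .04 0 0 0 2 .3;.04 .085 0 0 0 4 0;.06 .13 0 0 0 6 0;.08 .175 0 0 0 8 0;.1 .22 0 0 0 10 0;.12 .26 0 0 0 12 0;.14 .3 0 0 0 14 0;.16 .335 0 0 0 15 0;.175 .3534 0 0 0 15 0;.175 .3534 0 0 0 15 0;.175 .3534 0 0 0 15 0;.175 .3534 0 0 0 15 0'
python3 steer.py '0 0 .04 0 0 0 0;0 0 .08 0 0 0 0;0 0 .12 0 0 0 0;0 0 .135 0 0 0 0;0 0 .135 0 0 0 0;0 0 .135 0 0 0 0'
```

```text
time_s: 27.7
position: [0.7008, 0.0119, 0.2973]
tcp_rot: [[1.0, -0.008, -0.003], [-0.008, -1.0, 0.001], [-0.003, -0.001, -1.0]]
force: [-0.0, 0.3, 0.7]
opening: 0.028
grasp_force: 0.0
time_s: 28.3
position: [0.7032, 0.0112, 0.1653]
tcp_rot: [[1.0, -0.009, 0.003], [-0.009, -1.0, -0.0], [0.003, 0.0, -1.0]]
force: [-0.8, 0.3, -0.3]
opening: 0.006
grasp_force: 0.0
```

Push gently toward −x.

```bash
python3 steer.py '-.015 0 0 0 0 0 0;-.03 0 0 0 0 0 0;-.04 0 0 0 0 0 0;-.05 0 0 0 0 0 0;-.06 0 0 0 0 0 0;-.07 0 0 0 0 0 0;-.08 0 0 0 0 0 0;-.09 0 0 0 0 0 0;-.1 0 0 0 0 0 0;-.11 0 0 0 0 0 0;-.11 0 0 0 0 0 0'; python3 steer.py '0 0 -.03 0 0 0 0;0 0 -.08 0 0 0 0;0 0 -.12 0 0 0 0;-.05 0 -.16 0 0 0 0;-.09 0 -.18 0 0 0 0;-.09 0 -.18 0 0 0 0;-.09 0 -.18 0 0 0 0;-.09 0 -.18 0 0 0 0;-.09 0 -.18 0 0 0 0;-.09 0 -.18 0 0 0 0;-.09 0 -.18 0 0 0 0;-.09 0 -.18 0 0 0 0;-.09 0 -.18 0 0 0 0;-.09 0 -.18 0 0 0 0;-.09 0 -.18 0 0 0 0;-.09 0 -.18 0 0 0 0;-.09 0 -.18 0 0 0 0;-.09 0 -.18 0 0 0 0;-.09 0 -.18 0 0 0 0;-.09 0 -.18 0 0 0 0'
python3 - <<'E'
from h import *
d=snap("wrist","w18");a=snap("scene","scene18");b=snap("side","side18")
cv2.imwrite("pics/c18.png",np.vstack([np.hstack([d["im"][:220],d["im"][:220]*0])[:,:800],np.hstack([cv2.resize(a["im"][80:330,130:430],(400,330)),cv2.resize(b["im"][60:350,150:410],(400,330))])])[:,:,::-1])
E
```

```text
time_s: 29.4
position: [0.5898, 0.012, 0.1632]
tcp_rot: [[1.0, -0.009, -0.003], [-0.009, -1.0, 0.001], [-0.003, -0.0, -1.0]]
force: [-0.3, -0.3, 0.0]
opening: 0.009
grasp_force: 0.0
time_s: 31.4
position: [0.5022, 0.0126, 0.3436]
tcp_rot: [[1.0, -0.009, 0.0], [-0.009, -1.0, 0.0], [0.0, -0.0, -1.0]]
force: [0.7, -0.2, 0.2]
opening: 0.006
grasp_force: 0.0
```

```bash
python3 - <<'E'
from h import *
d=snap("wrist","w19")
print(bot.read_state()["time_s"])
for x in(.52,.545,.575,.6,.63):
    print(x,[d["im"][int(v),int(u)].tolist() for u,v in(proj(d,[x,y,.114]) for y in(-.06,-.012,.037,.087))])
hsv=cv2.cvtColor(np.ascontiguousarray(d["im"]),cv2.COLOR_RGB2HSV)
m=cv2.inRange(hsv,np.array((0,0,90)),np.array((180,50,255))); m[225:]=0
n,l,st,c=cv2.connectedComponentsWithStats(m)
for i in range(1,n):
    if st[i,4]>800: print(st[i],c[i],np.round(plane(d,st[i,0],st[i,1],.112),3),np.round(plane(d,st[i,0]+st[i,2],st[i,1]+st[i,3],.112),3))
# pointer: white pixels on dark bar, near dial
u,v=proj(d,[.573,-.138,.154]);print(u,v)
E
```

```text
31.6
0.52 [[114, 83, 57], [113, 82, 56], [152, 110, 74], [247, 197, 131]]
0.545 [[243, 234, 223], [247, 240, 229], [245, 237, 227], [245, 237, 227]]
0.575 [[243, 234, 223], [246, 238, 228], [244, 236, 224], [245, 237, 226]]
0.6 [[243, 234, 224], [245, 237, 226], [245, 237, 226], [249, 243, 234]]
0.63 [[224, 164, 111], [229, 170, 114], [109, 103, 98], [239, 182, 122]]
[  173    50   244    89 15007] [286.22942627 103.07769707] [0.64  0.111 0.112] [ 0.531 -0.197  0.112]
[ 423  113   89  108 8249] [468.1568675  167.63680446] [ 0.563 -0.2    0.112] [ 0.414 -0.348  0.112]
389.2711192096039 106.50761483499626
```

```bash
cat > ptr.py <<'E'
import sys
from h import *
ax=np.array([.573,-.1377])
for n in sys.argv[1:]:
    d=load(n); u,v=proj(d,[.573,-.1377,.1545]); r=22
    g=d["im"].astype(int); V=g.max(2); u,v=int(u),int(v)
    dark=np.zeros(V.shape,np.uint8); dark[v-r:v+r,u-r:u+r]=(V[v-r:v+r,u-r:u+r]<62)
    k,l,st,c=cv2.connectedComponentsWithStats(dark); i=1+np.argmax(st[1:,4]); 
    pts=np.argwhere(l==i)[:,::-1].astype(np.int32); hull=cv2.convexHull(pts)
    hm=np.zeros(V.shape,np.uint8);cv2.fillConvexPoly(hm,hull,1); hm=cv2.erode(hm,np.ones((2,2)))
    q=np.argwhere((hm>0)&(V>130))[:,::-1]
    if len(q)<3: print(n,"few",len(q)); continue
    P=np.array([plane(d,*x,.1545)[:2] for x in q]); w=np.array([V[y,x]-100 for x,y in q],float)
    m=(P*w[:,None]).sum(0)/w.sum(); e=np.linalg.svd(P-m)[2][0]; t=m-ax
    if e@t<0:e=-e
    print(n,len(q),"centre",np.round(m,4),"r",round(np.linalg.norm(t),4),"angle axis",round(np.arctan2(t[1],-t[0]),3),"line",round(np.arctan2(e[1],-e[0]),3))
E
python3 ptr.py w1 w2 w18 w19; python3 v.py w20 .5725 -.1375 .25
```

```text
w1 39 centre [ 0.5645 -0.135 ] r 0.009 angle axis 0.304 line 0.231
w2 37 centre [ 0.5644 -0.1348] r 0.0091 angle axis 0.322 line 0.246
w18 35 centre [ 0.5645 -0.135 ] r 0.0089 angle axis 0.304 line 0.236
w19 35 centre [ 0.5645 -0.135 ] r 0.0089 angle axis 0.305 line 0.236
(np.float64(115.8), np.float64(4.3)) [105, 0, 20, 9, 75] w@.048 [0.7056 0.1989 0.048 ] w@.03 [0.7104 0.2063 0.03  ]
(np.float64(467.0), np.float64(152.7)) [457, 148, 21, 11, 163] w@.048 [ 0.5006 -0.3105  0.048 ] w@.03 [ 0.4973 -0.3231  0.03  ]
(np.float64(477.3), np.float64(176.6)) [467, 171, 22, 12, 167] w@.048 [ 0.4625 -0.334   0.048 ] w@.03 [ 0.4578 -0.3476  0.03  ]
pos [0.50223207 0.0125683  0.34354894] delta [0.0717 0.1494 0.0935] yaw -0.5418057452704975
```

```bash
python3 steer.py '.01 .02 0 0 0 -8 .6;.03 .05 0 0 0 -16 .6;.05 .09 0 0 0 -24 .6;.072 .13 0 0 0 -32 .6;.072 .1494 0 0 0 -40 .6;.072 .1494 0 0 0 -48 .6;.072 .1494 0 0 0 -56 .6;.072 .1494 0 0 0 -64 .6;.072 .1494 0 0 0 -72 .6;.072 .1494 0 0 0 -80 .6;.072 .1494 0 0 0 -88 .6;.072 .1494 0 0 0 -96 .6;.072 .1494 0 0 0 -104 .6;.072 .1494 0 0 0 -112 .6;.072 .1494 0 0 0 -120 .6;.072 .1494 0 0 0 -128 .6;.072 .1494 0 0 0 -136 .6;.072 .1494 0 0 0 -144 .6;.072 .1494 0 0 0 -152 .6;.072 .1494 0 0 0 -160 .6'
python3 steer.py '0 0 0.02 0 0 -5.7 .6;0 0 .06 0 0 -5.7 .6;0 0 .1 0 0 -5.7 .6;0 0 .12 0 0 -5.7 .6;0 0 .12 0 0 -5.7 .6;0 0 .12 0 0 -5.7 .6'
python3 v.py w21 .5727 -.1376 .13; python3 ptr.py w21; python3 -c "
from h import *
print(bot.read_state()['joint_positions'])"
```

```text
time_s: 33.65
position: [0.5728, -0.1375, 0.3434]
tcp_rot: [[-0.938, 0.345, -0.0], [0.345, 0.938, 0.0], [0.0, 0.0, -1.0]]
force: [0.6, -0.5, 0.1]
opening: 0.6
grasp_force: 0.0
time_s: 34.25
position: [0.5733, -0.1377, 0.2239]
tcp_rot: [[-0.967, 0.256, 0.0], [0.256, 0.967, -0.0], [-0.0, -0.0, -1.0]]
force: [-0.7, -0.1, 0.5]
opening: 0.6
grasp_force: 0.0
(np.float64(57.3), np.float64(119.3)) [43, 113, 30, 14, 345] w@.048 [ 0.4586 -0.3363  0.048 ] w@.03 [ 0.4567 -0.3479  0.03  ]
(np.float64(253.6), np.float64(139.9)) [216, 130, 77, 21, 135] w@.048 [ 0.5356 -0.1337  0.048 ] w@.03 [ 0.5377 -0.1346  0.03  ]
(np.float64(90.7), np.float64(146.8)) [78, 140, 27, 15, 289] w@.048 [ 0.4959 -0.3133  0.048 ] w@.03 [ 0.496  -0.3237  0.03  ]
pos [ 0.57329556 -0.1377331   0.22387527] delta [ 0.0006 -0.      0.0939] yaw 165.15996924557243
w21 33 centre [ 0.5796 -0.134 ] r 0.0075 angle axis 2.632 line 1.774
[-2.43580284e+01  2.73178770e+01  8.71905798e+01 -1.13657093e-04
  6.53409004e+01 -9.95214155e+01]
```

```bash
python3 steer.py '0 0 .03 0 0 0 .6;0 0 .06 0 0 0 .6;0 0 .08 0 0 0 .6;0 0 .0935 0 0 0 .6;0 0 .0935 0 0 0 .6;0 0 .0935 0 0 0 .4;0 0 .0935 0 0 0 .2;0 0 .0935 0 0 0 0;0 0 .0935 0 0 0 0;0 0 .0935 0 0 0 0;0 0 .0935 0 0 0 0;0 0 .0935 0 0 0 0'
```

```text
time_s: 35.5
position: [0.5735, -0.1359, 0.1304]
tcp_rot: [[-0.966, 0.257, 0.002], [0.257, 0.966, 0.003], [-0.001, 0.003, -1.0]]
force: [2.4, 5.6, 3.0]
opening: 0.162
grasp_force: 30.0
```

```bash
python3 steer.py '0 .0015 0 0 0 4 0;0 .0015 0 0 0 12 0;0 .0015 0 0 0 20 0;0 .0015 0 0 0 28 0;0 .0015 0 0 0 36 0;0 .0015 0 0 0 44 0;0 .0015 0 0 0 52 0;0 .0015 0 0 0 60 0;0 .0015 0 0 0 68 0;0 .0015 0 0 0 76 0;0 .0015 0 0 0 84 0;0 .0015 0 0 0 92 0;0 .0015 0 0 0 100 0;0 .0015 0 0 0 108 0;0 .0015 0 0 0 116 0;0 .0015 0 0 0 124 0;0 .0015 0 0 0 132 0;0 .0015 0 0 0 140 0;0 .0015 0 0 0 146 0;0 .0015 0 0 0 146 0'
python3 steer.py '0 0 0 0 0 0 0;0 0 0 0 0 0 0;0 0 0 0 0 0 .2;0 0 0 0 0 0 .4;0 0 0 0 0 0 .6;0 0 0 0 0 0 .6'
python3 steer.py '0 0 -.02 0 0 0 .6;0 0 -.06 0 0 0 .6;0 0 -.1 0 0 0 .6;-.05 0 -.14 0 0 0 .6;-.1 0 -.18 0 0 0 .6;-.1 0 -.2 0 0 0 .6;-.1 0 -.2 0 0 0 .6;-.1 0 -.2 0 0 0 .6'
python3 v.py w22; python3 ptr.py w22
python3 - <<'E'
from h import *
d=load("w22");a=snap("scene","scene22");b=snap("side","side22")
cv2.imwrite("pics/c22.png",np.vstack([np.hstack([cv2.resize(d["im"][:250],(400,200)),cv2.resize(d["im"][60:160,180:380],(400,200),interpolation=cv2.INTER_CUBIC)]),np.hstack([cv2.resize(a["im"][80:330,130:430],(400,330)),cv2.resize(b["im"][60:350,150:410],(400,330))])])[:,:,::-1])
E
```

```text
time_s: 37.5
position: [0.5742, -0.1358, 0.1305]
tcp_rot: [[0.945, 0.328, 0.002], [0.328, -0.945, 0.0], [0.002, 0.0, -1.0]]
force: [1.4, 2.6, 0.3]
opening: 0.157
grasp_force: 30.0
time_s: 38.1
position: [0.5727, -0.1362, 0.1298]
tcp_rot: [[0.945, 0.328, -0.001], [0.328, -0.945, 0.0], [-0.001, -0.0, -1.0]]
force: [0.2, -0.2, 0.2]
opening: 0.387
grasp_force: 0.0
time_s: 38.9
position: [0.4787, -0.1693, 0.3309]
tcp_rot: [[0.945, 0.327, 0.002], [0.327, -0.945, -0.001], [0.002, 0.002, -1.0]]
force: [0.4, -0.2, -0.3]
opening: 0.601
grasp_force: 0.0
(np.float64(352.9), np.float64(174.2)) [346, 168, 15, 13, 113] w@.048 [ 0.4991 -0.3178  0.048 ] w@.03 [ 0.4968 -0.3249  0.03  ]
(np.float64(356.5), np.float64(201.1)) [350, 195, 14, 13, 118] w@.048 [ 0.4612 -0.3411  0.048 ] w@.03 [ 0.4575 -0.3491  0.03  ]
w22 38 centre [ 0.5816 -0.1342] r 0.0093 angle axis 2.755 line 2.82
```

View pics/c22.png

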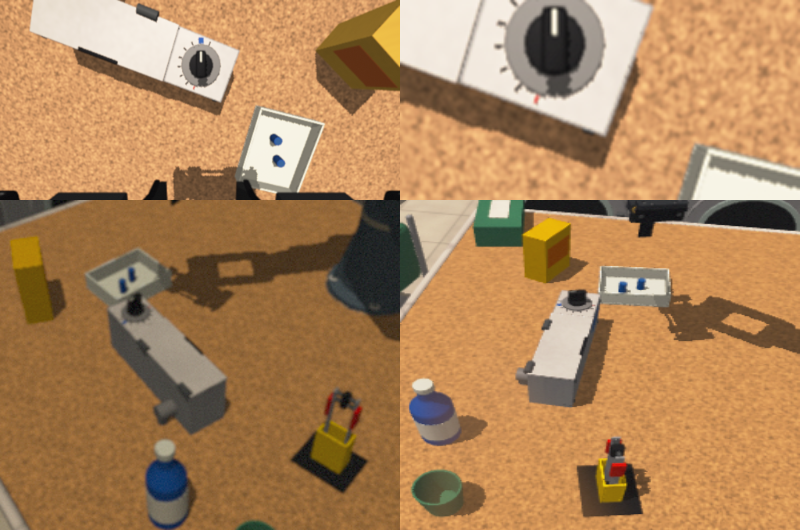

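```bash
python3 -c "
from rig import bot
print(bot.hand_in())"
```

```text
the job is handed in; nothing more can be done
None
```

I handed the job in at about 39 s: both blue caps (only two were present) are in the tray, the lid is shut, the dial pointer reads about 2.8 rad, on the rinse mark, and the tongs stand upright in their holder; the bottle, carton and cup were not touched, and no verdict came back.

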